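# Test the wheel rests and lay the dressing stick on the sound one

### The arm

A 7-joint arm with a two-finger parallel gripper is mounted at the origin on the work surface. World frame = base frame: x ahead of the robot, y to its left, z up, the work surface at z = 0. Lengths are in m, angles in rad, forces in N, time in s.
With the tool pointing down it reaches from about 0.4 to 0.9 m from the base axis. Payload 5.5 kg.
Tool frame: the origin (TCP) lies on the centre line of the jaws, within the pads' length; the fingertips stand 11 mm ahead of it and the grasp point (between the pads) lies 8 mm behind it; x points along the fingers, y is the direction in which the jaws open and shut, and the axes are right-handed (so a half turn about x gives the same grasp; the last joint's range is limited). The gripper opens to 85 mm and grips with 20 to 120 N. Pads are 22 mm wide; open, the fingers measure 114 mm over their backs; the gripper's body (76 mm by 85 mm) begins 54 mm behind the grasp point. The pads swing forward as they close: fully open they stand 13 mm farther back than shut.
Start: joints at [-0.927, 0.501, -0.427, 1.55, 0.221, 1.138, -0.21], TCP at [0.242, 0.603, 0.242] pointing down, gripper open.
Joint ranges: [-2.88, 2.88], [-0.31, 2.03], [-1.54, 1.56], [0.2, 2.42], [-1.41, 4.55], [0.19, 2.02], [-2.57, 2.57]. Speed limits (rad/s): [2.57, 2.57, 3.14, 3.14, 3.14, 3.14, 3.14].

### API

Orientations are given as a unit quaternion [x, y, z, w].
In Python, from workcell import * gives the robot as it stands.
- The arm moves only by the shell command python3 -m creep 'ROWS' [FORCE]. ROWS is JSON, a list of rows, each a list of 3 entries, a list of its own where there are three numbers: the shift along the tool's x, y, z in mm, then the turn, a rotation vector about the tool's x, y, z in rad, then the opening, from 0 (shut) to 1 (fully open). In form: [[[dx, dy, dz], [ax, ay, az], jaw], ...]. A call has 1 to 5 rows; each row shifts and turns the pose as measured when the row begins, along the tool's axes as they then stand; what a row does not reach is not made up. A row lasts 1/12 s, in which the tool goes at most 41.7 mm and 7.16 degrees, less where a joint would pass 70% of its speed; a pose out of reach is approached as far as the arm can. A call with a gripper value outside its range is refused whole. The fingers move at their own pace and stop on an object; FORCE is the grip in N (left out, the last holds). Time passes only in rows, so rows that do not move let the fingers close. It gives the time, the measured TCP pose, the force and the opening at its end, in the units of the state.
- get_state(): the state, without advancing time (a new reading comes with each control period).
- read_camera(name): name is "side" or "top" or "wrist"; returns (picture, depth): 480x640x3 uint8, red, green, blue; 480x640 float32, m along the optical axis (not along the pixel's ray), 0 where there is no reading.
- camera_params(name): a dict with "camera_matrix" (3x3 intrinsics, pixels), "eye" and "attitude" of the camera in the world; the wrist camera has in their place "hand_eye" (4x4, takes a point from camera to tool coordinates, whose origin is the TCP and whose axes are the tool frame's). Camera axes: x right, y down, z forward; pixel columns grow to the right and rows downward; lengths in m; the calibration is good to about 2 mm. The wrist camera is an equidistant fisheye: a pixel r from the principal point sees the ray r / f radians off the axis. A picture is of the moment at which its call begins: read the wrist's pose just before it. camera_params takes no time and is no camera call.
- hand_in(): hands the job in, once; it reports no verdict.
The state is a dict: "clock": time; "joint_pos": joint angles; "qvel": joint speeds; "tau": joint torques, N m; "ee_pos": TCP position; "ee_rot": TCP orientation; "wrist_force": force on the tool from outside, world axes, zero at the start; "torque": the same for the moment, N m; "gripper_width": finger opening in m.
Only numpy, scipy, OpenCV 4.12 (cv2) and the standard library are available. Lean on these libraries where they do the work, as an engineer would, in place of code of your own. Each camera call takes 0.05 s, during which the arm holds its last target. There are 200 camera calls.

### The job

One of the two tool-rest arms has gone slack. Try them with the fingertips, first the left-hand one and then the right-hand one (as seen from the robot): press down on the yellow mark with about 8 N for a moment and feel how far it gives. Then lay the green dressing stick flat and lengthwise along the arm that stays firm, centred over its yellow mark, setting it down gently, and let go; leave the two glasses standing where they are.

Things in the scene. Friction and masses are not known exactly. Their poses are not given: they have to be found in the camera images.
- rest_p: one of two like tool-rest stands fixed to the bench: green foot 90 x 76 x 12 mm, dark post, level steel arm 24 mm wide and 6 mm thick, top 100 mm up, nothing above it; the arm springs about a pin at the post. Origin: on the bench below the arm's mid-length yellow mark. Along x: arm's free end at -78 mm (robot side), pin at +80 mm, foot from +47 to +137 mm; z up
- rest_q: one of two like tool-rest stands fixed to the bench: green foot 90 x 76 x 12 mm, dark post, level steel arm 24 mm wide and 6 mm thick, top 100 mm up, nothing above it; the arm springs about a pin at the post. Origin: on the bench below the arm's mid-length yellow mark. Along x: arm's free end at -78 mm (robot side), pin at +80 mm, foot from +47 to +137 mm; z up
- rest_p_mark (a point): centre of the yellow mark (12 mm long) on top of rest_p's arm, 100 mm up when unloaded; moves with the arm: x along it to the post, y across, z up. Pressed here with 8 N the sound arm sinks 2 to 4 mm, the slack one 9 to 17 mm (less under a broad fingertip) (stop at 27 mm), and both spring back. Which one is slack can be felt, not seen
- rest_q_mark (a point): centre of the yellow mark (12 mm long) on top of rest_q's arm, 100 mm up when unloaded; moves with the arm: x along it to the post, y across, z up. Pressed here with 8 N the sound arm sinks 2 to 4 mm, the slack one 9 to 17 mm (less under a broad fingertip) (stop at 27 mm), and both spring back. Which one is slack can be felt, not seen
- stick: green abrasive dressing stick, a bar 130 x 24 x 24 mm (its own x, y, z), about 200 g, lying flat on the bench to the robot's right; origin: centre of its underside, x along its length, z up
- tumbler: clear glass tumbler, 76 mm across and 100 mm high, standing upright on the bench; origin: centre of its underside. Not to be moved
- bowl: clear glass bowl, 110 mm across and 60 mm high, standing upright on the bench; origin: centre of its underside. Not to be moved

How it is judged:
By the outcome, as a careful person would: the job done as asked, in the order asked, and still so for the second after the job is handed in, with the robot touching nothing.
It also fails if it takes over 61 s, if anything falls off the work surface, if the arm or the gripper's body presses on something with over 40 N, if the wrist force passes 120 N, or if a joint passes its speed limit or range.

## Working session

There is one attempt and no reset: what is moved stays moved. The work goes in short steps, Python scripts to look and compute and a shell command to move; the robot and the scene stay as the last step left them, time stands still between calls to the robot, and variables do not carry over. Pictures are saved under pics/ and viewed, about 8 in all and at most 12, crops included, and the job is handed in when it is done.

```bash
mkdir -p pics; ls
python3 - <<'E'
from workcell import *
import cv2,numpy as np
s=get_state();print(s)
for n in("top","side"):
    p,d=read_camera(n);cv2.imwrite(f"pics/{n}0.png",p[:,:,::-1]);np.save(f"pics/{n}0.npy",d);print(n,camera_params(n))
print(camera_params("wrist"))
E
```

```text
pics
{'clock': 0.0, 'joint_pos': array([-0.92677288,  0.50186712, -0.42677955,  1.55143609,  0.22077249,
        1.13830427, -0.21032165]), 'qvel': array([-0.0004723 ,  0.00013976, -0.00063392, -0.00127749,  0.00027299,
        0.00123926,  0.00145014]), 'tau': array([-9.55285286e-04, -5.69520235e+01, -5.81653073e+00, -2.80939829e+01,
        1.06784626e-02,  1.19252759e-02, -1.01780336e-05]), 'ee_pos': array([0.24138688, 0.60279475, 0.241252  ]), 'ee_rot': array([ 0.13315078,  0.69448992, -0.13450165,  0.69416419]), 'wrist_force': array([0.62118232, 0.64546313, 0.52379509]), 'torque': array([ 0.01480741, -0.00764739, -0.00058415]), 'gripper_width': 0.08548215456023037}
top {'camera_matrix': array([[565.36969563,   0.        , 314.3690687 ],
       [  0.        , 565.36969563, 240.12811136],
       [  0.        ,   0.        ,   1.        ]]), 'eye': array([3.66406837e-01, 7.27303007e-04, 1.07018474e+00]), 'attitude': array([ 0.7193722 , -0.68452676,  0.08078556, -0.08602582])}
side {'camera_matrix': array([[596.88005924,   0.        , 318.48101936],
       [  0.        , 596.88005924, 248.29225545],
       [  0.        ,   0.        ,   1.        ]]), 'eye': array([-0.03058168, -0.90069831,  0.8904087 ]), 'attitude': array([ 0.85543475, -0.26234387,  0.14392959, -0.422719  ])}
{'camera_matrix': array([[371.64829954,   0.        , 322.02381469],
       [  0.        , 371.64829954, 243.39045927],
       [  0.        ,   0.        ,   1.        ]]), 'hand_eye': array([[ 2.00783881e-04, -3.17502586e-01,  9.48257385e-01,
        -1.31164820e-01],
       [ 9.99999812e-01,  6.12782926e-04, -6.56328131e-06,
        -3.23354737e-04],
       [-5.78992076e-04,  9.48257208e-01,  3.17502649e-01,
        -8.15148502e-02],
       [ 0.00000000e+00,  0.00000000e+00,  0.00000000e+00,
         1.00000000e+00]])}
```

View pics/top0.png

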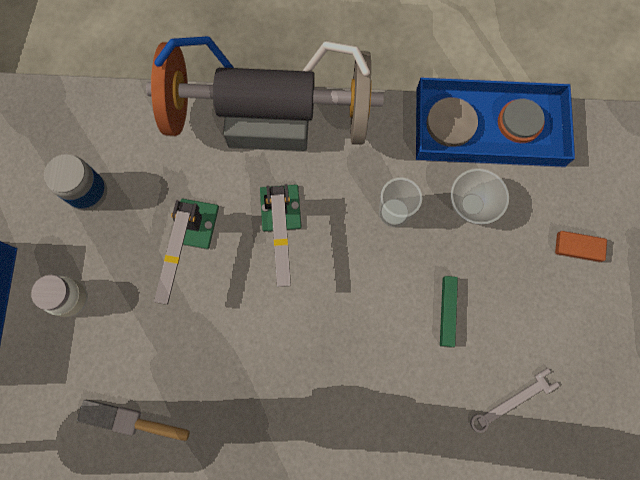

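View pics/side0.png

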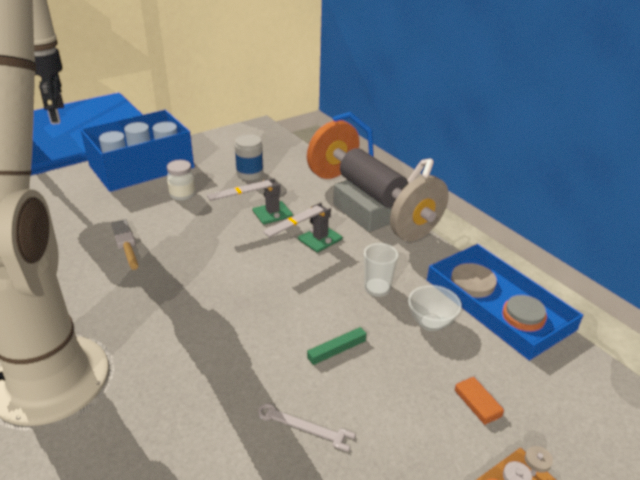

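The top view shows the two rest arms with marks at about (172,259) and (281,242), the stick at (449,311), the tumbler at (400,200) and the bowl at (480,196). The side view agrees with this layout.

```bash
cat > h.py <<'E'
from workcell import *
import cv2,numpy as np
from scipy.spatial.transform import Rotation as R
def ray(n,uv,st=None):
    c=camera_params(n);K=c["camera_matrix"];u=(np.array(uv,float)-K[:2,2])/K[0,0]
    if n!="wrist":
        return c["eye"],R.from_quat(c["attitude"]).apply([u[0],u[1],1])
    r=np.hypot(*u);d=np.r_[u/r*np.sin(r),np.cos(r)] if r>1e-9 else np.array([0,0,1.])
    T=c["hand_eye"];Q=R.from_quat(st["ee_rot"])
    return st["ee_pos"]+Q.apply(T[:3,3]),Q.apply(T[:3,:3]@d)
def onz(n,uv,z,st=None):
    o,d=ray(n,uv,st);return o+d*(z-o[2])/d[2]
def rects(img,kind,amin=40):
    hsv=cv2.cvtColor(img,cv2.COLOR_RGB2HSV)
    lo,hi={"yellow":((20,150,120),(35,255,255)),"green":((55,100,40),(85,255,255))}[kind]
    m=cv2.inRange(hsv,lo,hi);cs,_=cv2.findContours(m,cv2.RETR_EXTERNAL,cv2.CHAIN_APPROX_NONE)
    return [cv2.minAreaRect(c) for c in cs if cv2.contourArea(c)>amin]
def pose():
    s=get_state();M=R.from_quat(s["ee_rot"]).as_matrix()
    print("t",round(s["clock"],2),"pos",s["ee_pos"].round(4),"jaw",round(s["gripper_width"],4),"F",s["wrist_force"].round(1),"\nM",M.round(3).tolist(),"q",s["joint_pos"].round(2));return s,M
E
python3 - <<'E'
from h import *
img=cv2.imread("pics/top0.png")[:,:,::-1].copy();d=np.load("pics/top0.npy")
print(R.from_quat(camera_params("top")["attitude"]).as_matrix().round(2))
for k,z in(("yellow",.1),("green",.024)):
    for r in rects(img,k,20):
        b=cv2.boxPoints(r);print(k,np.round(r[0]),np.round(r[1]),onz("top",r[0],z).round(4),[onz("top",q,z).round(3)[:2].tolist() for q in b])
for name,uv in(("L free",(162,302)),("L pin",(183,218)),("R free",(283,285)),("R pin",(277,200))): print(name,onz("top",uv,.1).round(4))
for name,uv,z in(("tumbler rim",(401,199),.1),("tumbler base",(394,213),0),("bowl rim",(480,196),.06)): print(name,onz("top",uv,z).round(3))
pose()
E
```

```text
[[ 0.05 -0.97  0.23]
 [-1.   -0.05  0.01]
 [-0.   -0.23 -0.97]]
yellow [171. 259.] [14.  6.] [0.5539 0.263  0.1   ] [[0.55, 0.275], [0.561, 0.275], [0.558, 0.251], [0.547, 0.251]]
yellow [280. 242.] [ 6. 13.] [0.5936 0.0734 0.1   ] [[0.598, 0.085], [0.6, 0.062], [0.589, 0.062], [0.588, 0.084]]
green [448. 311.] [15. 70.] [ 0.4959 -0.2389  0.024 ] [[0.432, -0.222], [0.561, -0.228], [0.561, -0.256], [0.432, -0.249]]
green [266. 220.] [21.  9.] [0.6544 0.1088 0.024 ] [[0.675, 0.119], [0.676, 0.102], [0.634, 0.099], [0.633, 0.116]]
green [195. 223.] [37. 44.] [0.64   0.2445 0.024 ] [[0.602, 0.283], [0.689, 0.277], [0.679, 0.205], [0.592, 0.213]]
green [263. 196.] [18.  6.] [0.7015 0.1183 0.024 ] [[0.719, 0.127], [0.72, 0.115], [0.684, 0.11], [0.683, 0.121]]
green [293. 206.] [43. 14.] [0.6829 0.0594 0.024 ] [[0.726, 0.076], [0.727, 0.048], [0.641, 0.044], [0.639, 0.07]]
L free [0.4776 0.2703 0.1   ]
L pin [0.6289 0.2498 0.1   ]
R free [0.5174 0.0642 0.1   ]
R pin [0.6707 0.0846 0.1   ]
tumbler rim [ 0.684 -0.138  0.1  ]
tumbler base [ 0.687 -0.139  0.   ]
bowl rim [ 0.71  -0.291  0.06 ]
t 0.1 pos [0.2414 0.6029 0.2413] jaw 0.0856 F [ 0.3  0.2 -0.6] 
M [[-0.001, 0.372, 0.928], [-0.002, 0.928, -0.372], [-1.0, -0.002, -0.0]] q [-0.93  0.5  -0.43  1.55  0.22  1.14 -0.21]
```

```bash
python3 -m creep '[[[0,-16.6,34.7],[0,0,0],0],[[0,-16.6,34.7],[0,0,0],0],[[0,-16.6,34.7],[0,0,0],0],[[0,-16.6,34.7],[0,0,0],0],[[0,-16.6,34.7],[0,0,0],0]]' 40; python3 -m creep '[[[0,-16.6,34.7],[0,0,0],0],[[0,-16.6,34.7],[0,0,0],0],[[0,-16.6,34.7],[0,0,0],0],[[0,-16.6,34.7],[0,0,0],0],[[0,-16.6,34.7],[0,0,0],0]]'; python3 -m creep '[[[5,0,0],[-0.123,0,0],0],[[5,0,0],[-0.123,0,0],0],[[0,0,0],[0,0,0],0]]'
python3 -c "
from h import *
s,M=pose(); d=np.array([.5539,.263,.2])-s['ee_pos']; print((M.T@d*1000).round(1)); print('zyaw',np.degrees(np.arctan2(M[1,2],M[0,2])))"
```

```text
clock: 0.52
ee_pos: [0.363, 0.4655, 0.2377]
ee_rot: [0.126, 0.7, -0.126, 0.692]
wrist_force: [0.8, 0.2, 0.4]
gripper_width: 0.0257
clock: 0.93
ee_pos: [0.5002, 0.3182, 0.2343]
ee_rot: [0.124, 0.7, -0.127, 0.691]
wrist_force: [1.2, 0.6, 0.2]
gripper_width: 0.0001
clock: 1.18
ee_pos: [0.5098, 0.3039, 0.2223]
ee_rot: [0.04, 0.709, -0.046, 0.702]
wrist_force: [0.1, 0.3, 0.2]
gripper_width: -0.0003
t 1.18 pos [0.5098 0.3039 0.2223] jaw -0.0003 F [0.1 0.3 0.2] 
M [[-0.011, 0.121, 0.993], [-0.008, 0.993, -0.121], [-1.0, -0.01, -0.01]] q [-0.3   0.42 -0.37  1.71  0.17  1.06  0.73]
[ 22.2 -35.   48.9]
zyaw -6.959641628695392
```

```bash
python3 -m creep '[[[0,-17,24],[0,0,0],0],[[0,-17,24],[0,0,0],0],[[0,0,0],[0,0,0],0],[[0,0,0],[0,0,0],0]]'
python3 - <<'E'
from h import *
s,M=pose();p,d=read_camera("wrist");cv2.imwrite("pics/w1.png",p[:,:,::-1])
for r in rects(p,"yellow",30):
    w=onz("wrist",r[0],.1,s);print(np.round(r[0]),np.round(r[1]),w.round(4),"dtool",(M.T@(w-s["ee_pos"])*1000).round(1))
E
```

```text
clock: 1.52
ee_pos: [0.5521, 0.2648, 0.2209]
ee_rot: [0.043, 0.711, -0.049, 0.7]
wrist_force: [-0.9, 0.8, 0.0]
gripper_width: -0.0003
t 1.52 pos [0.5521 0.2648 0.2209] jaw -0.0003 F [-0.9  0.8  0. ] 
M [[-0.015, 0.13, 0.991], [-0.008, 0.991, -0.13], [-1.0, -0.01, -0.014]] q [-0.23  0.45 -0.35  1.66  0.17  1.08  0.81]
[115. 313.] [11. 25.] [0.5936 0.0753 0.1   ] dtool [ 121.7 -181.3   67.6]
[321. 244.] [14. 32.] [0.5533 0.2624 0.1   ] dtool [120.8  -1.1   3.2]
```

View pics/w1.png

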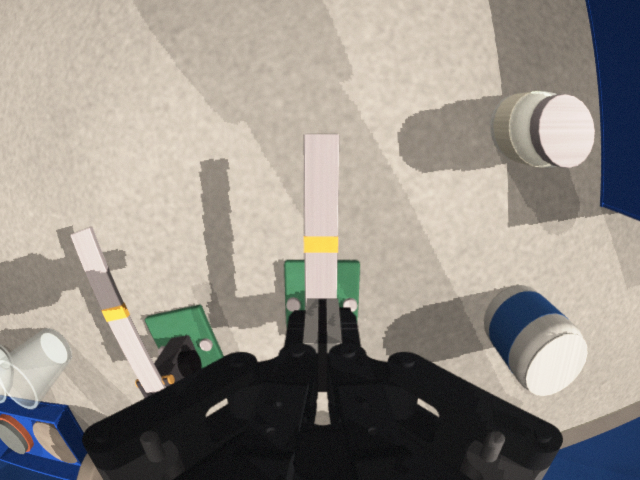

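```bash
python3 -m creep '[[[25,-1,3],[0,-0.014,0.01],0],[[30,0,0],[0,0,0],0],[[25,0,0],[0,0,0],0],[[15,0,0],[0,0,0],0],[[0,0,0],[0,0,0],0]]'
python3 - <<'E'
from h import *
s,M=pose(); w=np.array([.5535,.2626,.1]);print("dtool",(M.T@(w-s["ee_pos"])*1000).round(1))
E
```

```text
clock: 1.98
ee_pos: [0.5531, 0.2696, 0.1257]
ee_rot: [0.049, 0.704, -0.045, 0.707]
wrist_force: [-0.3, 0.2, -0.4]
gripper_width: -0.0003
t 1.98 pos [0.5531 0.2696 0.1257] jaw -0.0003 F [-0.3  0.2 -0.4] 
M [[0.005, 0.133, 0.991], [0.005, 0.991, -0.133], [-1.0, 0.006, 0.005]] q [-0.26  0.55 -0.32  1.74  0.22  0.87  0.77]
dtool [25.7 -7.1  1.2]
```

```bash
python3 -m creep '[[[4,-7,1],[0,0.005,-0.005],0],[[3,0,0],[0,0,0],0],[[0,0,0],[0,0,0],0]]'
cat > d.py <<'E'
import sys
from h import *
s,M=pose(); w=np.array(eval(sys.argv[1]));print("dtool",(M.T@(w-s["ee_pos"])*1000).round(1),"zyaw",np.degrees(np.arctan2(M[1,2],M[0,2])).round(2))
E
python3 d.py .5535,.2626,.1
```

```text
clock: 2.23
ee_pos: [0.5512, 0.2651, 0.1193]
ee_rot: [0.047, 0.706, -0.046, 0.705]
wrist_force: [0.2, 0.6, 0.5]
gripper_width: 0.0005
t 2.23 pos [0.5512 0.2651 0.1193] jaw 0.0005 F [0.2 0.6 0.5] 
M [[-0.002, 0.131, 0.991], [0.001, 0.991, -0.131], [-1.0, 0.001, -0.002]] q [-0.25  0.56 -0.32  1.75  0.22  0.87  0.77]
dtool [19.3 -2.2  2.6] zyaw -7.52
```

```bash
python3 -m creep '[[[2,-3,3],[0,0,0],0],[[3,0,0],[0,0,0],0],[[0,0,0],[0,0,0],0]]';python3 d.py .5535,.2626,.1;  python3 -m creep '[[[3,0,0],[0,0,0],0],[[0,0,0],[0,0,0],0]]';python3 d.py .5535,.2626,.1
```

```text
clock: 2.48
ee_pos: [0.5557, 0.2625, 0.1169]
ee_rot: [0.048, 0.705, -0.045, 0.706]
wrist_force: [0.0, 0.3, -0.2]
gripper_width: -0.0003
t 2.48 pos [0.5557 0.2625 0.1169] jaw -0.0003 F [ 0.   0.3 -0.2] 
M [[0.003, 0.131, 0.991], [0.003, 0.991, -0.131], [-1.0, 0.004, 0.002]] q [-0.25  0.57 -0.32  1.75  0.22  0.86  0.78]
dtool [16.9 -0.3 -2.2] zyaw -7.55
clock: 2.65
ee_pos: [0.5567, 0.2625, 0.1147]
ee_rot: [0.048, 0.704, -0.045, 0.707]
wrist_force: [-0.1, -0.8, 0.0]
gripper_width: -0.0002
t 2.65 pos [0.5567 0.2625 0.1147] jaw -0.0002 F [-0.1 -0.8  0. ] 
M [[0.005, 0.132, 0.991], [0.004, 0.991, -0.132], [-1.0, 0.004, 0.004]] q [-0.25  0.57 -0.32  1.75  0.22  0.85  0.78]
dtool [14.7 -0.4 -3.2] zyaw -7.6
```

```bash
python3 -m creep '[[[3,0,-3],[0,0.003,-0.003],0],[[0,0,0],[0,0,0],0]]';python3 d.py .5535,.2626,.1;  python3 -m creep '[[[3,0,0],[0,0,0],0],[[0,0,0],[0,0,0],0]]';python3 d.py .5535,.2626,.1
```

```text
clock: 2.82
ee_pos: [0.5539, 0.263, 0.1118]
ee_rot: [0.048, 0.705, -0.046, 0.706]
wrist_force: [0.2, -0.7, -0.2]
gripper_width: 0.0001
t 2.82 pos [0.5539 0.263  0.1118] jaw 0.0001 F [ 0.2 -0.7 -0.2] 
M [[0.002, 0.133, 0.991], [0.002, 0.991, -0.133], [-1.0, 0.002, 0.002]] q [-0.25  0.57 -0.31  1.75  0.22  0.85  0.77]
dtool [11.8 -0.5 -0.3] zyaw -7.63
clock: 2.98
ee_pos: [0.5545, 0.2632, 0.1096]
ee_rot: [0.048, 0.704, -0.046, 0.707]
wrist_force: [-3.0, -0.8, 4.9]
gripper_width: 0.0001
t 2.98 pos [0.5545 0.2632 0.1096] jaw 0.0001 F [-3.  -0.8  4.9] 
M [[0.003, 0.133, 0.991], [0.002, 0.991, -0.133], [-1.0, 0.002, 0.003]] q [-0.25  0.58 -0.31  1.75  0.23  0.85  0.77]
dtool [ 9.6 -0.8 -0.9] zyaw -7.62
```

```bash
python3 -m creep '[[[1,0,0],[0,0,0],0],[[0,0,0],[0,0,0],0]]';python3 d.py .5535,.2626,.1
```

```text
clock: 3.15
ee_pos: [0.5544, 0.2632, 0.1096]
ee_rot: [0.047, 0.704, -0.046, 0.707]
wrist_force: [-1.7, -1.5, 4.9]
gripper_width: -0.0004
t 3.15 pos [0.5544 0.2632 0.1096] jaw -0.0004 F [-1.7 -1.5  4.9] 
M [[0.003, 0.133, 0.991], [0.001, 0.991, -0.133], [-1.0, 0.002, 0.003]] q [-0.25  0.58 -0.31  1.75  0.23  0.85  0.77]
dtool [ 9.6 -0.8 -0.9] zyaw -7.62
```

```bash
python3 -m creep '[[[2,0,0],[0,0,0],0],[[2,0,0],[0,0,0],0]]';python3 d.py .5535,.2626,.1
```

```text
clock: 3.32
ee_pos: [0.5544, 0.2633, 0.1076]
ee_rot: [0.047, 0.704, -0.047, 0.707]
wrist_force: [-4.6, -2.5, 11.7]
gripper_width: 0.0002
t 3.32 pos [0.5544 0.2633 0.1076] jaw 0.0002 F [-4.6 -2.5 11.7] 
M [[0.004, 0.133, 0.991], [0.0, 0.991, -0.133], [-1.0, 0.001, 0.004]] q [-0.25  0.58 -0.31  1.75  0.23  0.84  0.77]
dtool [ 7.6 -0.8 -0.9] zyaw -7.62
```

```bash
python3 -m creep '[[[0.8,0,0],[0,0,0],0],[[1.5,0,0],[0,0,0],0]]';python3 d.py .5535,.2626,.1
```

```text
clock: 3.48
ee_pos: [0.5545, 0.2633, 0.1079]
ee_rot: [0.047, 0.704, -0.047, 0.707]
wrist_force: [-4.1, -2.6, 12.0]
gripper_width: 0.0002
t 3.48 pos [0.5545 0.2633 0.1079] jaw 0.0002 F [-4.1 -2.6 12. ] 
M [[0.004, 0.133, 0.991], [-0.0, 0.991, -0.133], [-1.0, 0.0, 0.004]] q [-0.25  0.58 -0.31  1.75  0.23  0.84  0.77]
dtool [ 7.9 -0.8 -0.9] zyaw -7.62
```

```bash
python3 -m creep '[[[-0.5,0,0],[0,0,0],0],[[1,0,0],[0,0,0],0]]';python3 d.py .5535,.2626,.1; python3 -m creep '[[[1,0,0],[0,0,0],0],[[1,0,0],[0,0,0],0]]'
```

```text
clock: 3.65
ee_pos: [0.5545, 0.2633, 0.1093]
ee_rot: [0.047, 0.704, -0.047, 0.707]
wrist_force: [-3.0, -1.2, 6.6]
gripper_width: 0.0002
t 3.65 pos [0.5545 0.2633 0.1093] jaw 0.0002 F [-3.  -1.2  6.6] 
M [[0.005, 0.133, 0.991], [-0.001, 0.991, -0.133], [-1.0, -0.0, 0.005]] q [-0.26  0.58 -0.31  1.75  0.23  0.84  0.77]
dtool [ 9.3 -0.8 -0.9] zyaw -7.62
clock: 3.82
ee_pos: [0.5545, 0.2633, 0.1091]
ee_rot: [0.046, 0.704, -0.047, 0.708]
wrist_force: [-2.5, -2.0, 7.3]
gripper_width: 0.0
```

Left gives only about 2 mm at 7 to 8 N, so it looks firm. I'll lift and go to the right one.

```bash
python3 -m creep '[[[-20,0,0],[0,0,0],0],[[-35,0,0],[0,0,0],0],[[-30,-20,5],[-0.1,0,0],0],[[0,-35,0],[-0.1,0,0],0],[[0,-35,0],[-0.065,0,0],0]]';python3 d.py .5936,.0745,.1; python3 -m creep '[[[0,-35,0],[0,0,0],0],[[0,-30,0],[0,0,0],0],[[0,0,0],[0,0,0],0]]';python3 d.py .5936,.0745,.1
```

```text
clock: 4.23
ee_pos: [0.554, 0.1823, 0.196]
ee_rot: [-0.055, 0.704, 0.057, 0.706]
wrist_force: [-0.1, 0.1, -1.1]
gripper_width: -0.0002
t 4.23 pos [0.554  0.1823 0.196 ] jaw -0.0002 F [-0.1  0.1 -1.1] 
M [[0.002, -0.158, 0.988], [0.003, 0.988, 0.158], [-1.0, 0.002, 0.002]] q [-0.05  0.43 -0.39  1.77  0.19  0.98  1.21]
dtool [  95.8 -113.    21.9] zyaw 9.07
clock: 4.48
ee_pos: [0.5661, 0.1079, 0.1973]
ee_rot: [-0.056, 0.703, 0.055, 0.707]
wrist_force: [-0.4, -1.0, -0.6]
gripper_width: 0.0001
t 4.48 pos [0.5661 0.1079 0.1973] jaw 0.0001 F [-0.4 -1.  -0.6] 
M [[0.005, -0.156, 0.988], [-0.001, 0.988, 0.156], [-1.0, -0.002, 0.005]] q [ 0.06  0.41 -0.37  1.79  0.18  0.97  1.34]
dtool [ 97.5 -37.1  21.5] zyaw 8.98
```

```bash
python3 -m creep '[[[0,-19,11],[0.012,0.005,0],0],[[0,-18,11],[0.012,0,0],0],[[0,0,0],[0,0,0],0],[[0,0,0],[0,0,0],0]]'
python3 - <<'E'
from h import *
s,M=pose();p,d=read_camera("wrist");cv2.imwrite("pics/w2.png",p[:,:,::-1])
for r in rects(p,"yellow",30):
    w=onz("wrist",r[0],.1,s);print(np.round(r[0]),np.round(r[1]),w.round(4),"dtool",(M.T@(w-s["ee_pos"])*1000).round(1))
E
```

```text
clock: 4.82
ee_pos: [0.5948, 0.0698, 0.197]
ee_rot: [-0.045, 0.706, 0.044, 0.706]
wrist_force: [-0.5, 0.1, 0.2]
gripper_width: 0.0001
t 4.82 pos [0.5948 0.0698 0.197 ] jaw 0.0001 F [-0.5  0.1  0.2] 
M [[-0.0, -0.126, 0.992], [-0.003, 0.992, 0.126], [-1.0, -0.002, -0.001]] q [ 0.11  0.45 -0.35  1.73  0.18  1.    1.39]
[328. 250.] [15. 34.] [0.5932 0.073  0.1   ] dtool [97.   3.6 -1.1]
[579. 229.] [21. 14.] [0.5531 0.2612 0.1   ] dtool [ 96.6 195.4 -17.2]
```

Now descend on (0.5933, 0.0735).

```bash
python3 -m creep '[[[25,3,-1],[0,0,0],0],[[25,0,0],[0,0,0],0],[[20,0,0],[0,0,0],0],[[0,0,0],[0,0,0],0]]';python3 d.py .5933,.0735,.1
```

```text
clock: 5.2
ee_pos: [0.5946, 0.0769, 0.1265]
ee_rot: [-0.046, 0.704, 0.046, 0.707]
wrist_force: [-0.5, -0.5, 0.5]
gripper_width: 0.0001
t 5.2 pos [0.5946 0.0769 0.1265] jaw 0.0001 F [-0.5 -0.5  0.5] 
M [[0.004, -0.13, 0.992], [-0.0, 0.992, 0.13], [-1.0, -0.001, 0.004]] q [ 0.08  0.53 -0.33  1.78  0.22  0.86  1.35]
dtool [26.5 -3.2 -1.8] zyaw 7.46
```

```bash
python3 -m creep '[[[5,-4,-2],[0,0.003,0],0],[[4,0,0],[0,0,0],0],[[0,0,0],[0,0,0],0]]';python3 d.py .5933,.0735,.1; python3 -m creep '[[[4,0,0],[0,0,0],0],[[0,0,0],[0,0,0],0]]';python3 d.py .5933,.0735,.1
```

```text
clock: 5.45
ee_pos: [0.5924, 0.0754, 0.1175]
ee_rot: [-0.047, 0.706, 0.048, 0.705]
wrist_force: [0.1, 0.0, 0.5]
gripper_width: -0.0003
t 5.45 pos [0.5924 0.0754 0.1175] jaw -0.0003 F [0.1 0.  0.5] 
M [[-0.0, -0.134, 0.991], [0.001, 0.991, 0.134], [-1.0, 0.001, 0.0]] q [ 0.08  0.54 -0.33  1.79  0.22  0.85  1.35]
dtool [17.5 -2.1  0.6] zyaw 7.7
clock: 5.62
ee_pos: [0.5934, 0.0759, 0.1149]
ee_rot: [-0.047, 0.705, 0.048, 0.706]
wrist_force: [-0.8, -0.1, -0.7]
gripper_width: -0.0002
t 5.62 pos [0.5934 0.0759 0.1149] jaw -0.0002 F [-0.8 -0.1 -0.7] 
M [[0.002, -0.134, 0.991], [0.001, 0.991, 0.134], [-1.0, 0.001, 0.002]] q [ 0.08  0.55 -0.33  1.79  0.23  0.84  1.35]
dtool [14.9 -2.4 -0.4] zyaw 7.72
```

```bash
python3 -m creep '[[[3,-3,0],[0,0,0],0],[[0,0,0],[0,0,0],0]]';python3 d.py .5933,.0735,.1; python3 -m creep '[[[3,0,0],[0,0,0],0],[[1,0,0],[0,0,0],0]]';python3 d.py .5933,.0735,.1;python3 -m creep '[[[2,0,0],[0,0,0],0],[[1,0,0],[0,0,0],0]]';python3 d.py .5933,.0735,.1
```

```text
clock: 5.78
ee_pos: [0.5949, 0.0729, 0.1131]
ee_rot: [-0.047, 0.704, 0.048, 0.707]
wrist_force: [0.7, -0.6, -0.5]
gripper_width: 0.0003
t 5.78 pos [0.5949 0.0729 0.1131] jaw 0.0003 F [ 0.7 -0.6 -0.5] 
M [[0.005, -0.134, 0.991], [0.001, 0.991, 0.134], [-1.0, 0.001, 0.005]] q [ 0.08  0.55 -0.33  1.79  0.23  0.83  1.35]
dtool [13.1  0.8 -1.5] zyaw 7.73
clock: 5.95
ee_pos: [0.5958, 0.0728, 0.1099]
ee_rot: [-0.047, 0.703, 0.048, 0.708]
wrist_force: [-1.6, 0.4, 0.3]
gripper_width: 0.0
t 5.95 pos [0.5958 0.0728 0.1099] jaw 0.0 F [-1.6  0.4  0.3] 
M [[0.007, -0.134, 0.991], [0.002, 0.991, 0.134], [-1.0, 0.001, 0.007]] q [ 0.08  0.55 -0.32  1.79  0.23  0.83  1.35]
dtool [ 9.9  1.  -2.5] zyaw 7.69
clock: 6.12
ee_pos: [0.596, 0.0729, 0.1073]
ee_rot: [-0.047, 0.703, 0.048, 0.708]
wrist_force: [-0.8, 0.7, 2.9]
gripper_width: 0.0001
t 6.12 pos [0.596  0.0729 0.1073] jaw 0.0001 F [-0.8  0.7  2.9] 
M [[0.008, -0.134, 0.991], [0.002, 0.991, 0.134], [-1.0, 0.001, 0.008]] q [ 0.08  0.56 -0.32  1.79  0.23  0.82  1.35]
dtool [ 7.3  1.  -2.7] zyaw 7.68
```

```bash
python3 -m creep '[[[2,0,-1],[0,0,0],0],[[2,0,-1],[0,0,0],0]]';python3 d.py .5933,.0735,.1;python3 -m creep '[[[2,0,0],[0,0,0],0],[[2,0,0],[0,0,0],0]]';python3 d.py .5933,.0735,.1
```

```text
clock: 6.28
ee_pos: [0.596, 0.0729, 0.1043]
ee_rot: [-0.047, 0.701, 0.048, 0.71]
wrist_force: [0.2, -0.7, 4.6]
gripper_width: 0.0003
t 6.28 pos [0.596  0.0729 0.1043] jaw 0.0003 F [ 0.2 -0.7  4.6] 
M [[0.012, -0.134, 0.991], [0.002, 0.991, 0.134], [-1.0, 0.001, 0.012]] q [ 0.08  0.56 -0.32  1.8   0.23  0.81  1.35]
dtool [ 4.3  1.  -2.6] zyaw 7.68
clock: 6.45
ee_pos: [0.5963, 0.0729, 0.101]
ee_rot: [-0.047, 0.701, 0.048, 0.71]
wrist_force: [-1.9, -0.7, 7.2]
gripper_width: 0.0
t 6.45 pos [0.5963 0.0729 0.101 ] jaw 0.0 F [-1.9 -0.7  7.2] 
M [[0.013, -0.134, 0.991], [0.002, 0.991, 0.134], [-1.0, 0.0, 0.013]] q [ 0.08  0.56 -0.32  1.8   0.24  0.8   1.35]
dtool [ 1.   1.  -2.9] zyaw 7.68
```

```bash
python3 -m creep '[[[1.8,0,0],[0,0,0],0],[[1,0,0],[0,0,0],0],[[1,0,0],[0,0,0],0]]';python3 d.py .5933,.0735,.1
```

```text
clock: 6.7
ee_pos: [0.5966, 0.0729, 0.0984]
ee_rot: [-0.047, 0.701, 0.048, 0.71]
wrist_force: [-2.5, -0.4, 8.1]
gripper_width: -0.0003
t 6.7 pos [0.5966 0.0729 0.0984] jaw -0.0003 F [-2.5 -0.4  8.1] 
M [[0.014, -0.134, 0.991], [0.001, 0.991, 0.134], [-1.0, -0.0, 0.014]] q [ 0.08  0.57 -0.32  1.8   0.24  0.8   1.34]
dtool [-1.6  1.  -3.2] zyaw 7.68
```

Right gives about 12 mm at 8 N, so it is slack; left is the firm one. Now to the stick.

```bash
python3 -m creep '[[[-10,0,0],[0,0.014,0],0],[[-25,0,0],[0,0,0],0],[[-35,0,0],[0,0,0],0],[[-40,0,0],[0,0,0],0],[[0,-33,-16],[0,0,0],0.6]]';python3 -m creep '[[[0,-33,-16],[0,0,0],0.6],[[0,-33,-16],[0,0,0],0.6],[[0,-33,-16],[0,0,0],0.6],[[0,-33,-16],[0,0,0],0.6],[[0,-33,-16],[0,0,0],0.6]]';python3 -m creep '[[[0,-33,-16],[0.06,0,0],0.6],[[0,-33,-16],[0.06,0,0],0.6],[[0,0,0],[0.065,0,0],0.6],[[0,0,0],[0,0,0],0.6]]'
python3 d.py .496,-.239,.024
```

```text
clock: 7.12
ee_pos: [0.5823, 0.0461, 0.2076]
ee_rot: [-0.05, 0.709, 0.053, 0.702]
wrist_force: [2.0, 1.1, 1.2]
gripper_width: 0.0107
clock: 7.53
ee_pos: [0.5258, -0.1308, 0.2089]
ee_rot: [-0.053, 0.707, 0.057, 0.703]
wrist_force: [0.9, 0.1, -0.3]
gripper_width: 0.0512
clock: 7.87
ee_pos: [0.4943, -0.2145, 0.2066]
ee_rot: [0.019, 0.711, -0.018, 0.703]
wrist_force: [0.7, 0.5, 1.0]
gripper_width: 0.0515
t 7.87 pos [ 0.4943 -0.2145  0.2066] jaw 0.0515 F [0.7 0.5 1. ] 
M [[-0.011, 0.052, 0.999], [0.001, 0.999, -0.052], [-1.0, 0.001, -0.011]] q [ 0.54  0.33 -0.23  1.86  0.09  0.97  1.8 ]
dtool [182.6 -24.6   5. ] zyaw -2.96
```

```bash
python3 -m creep '[[[10,-25,0],[0,-0.011,0],0.6],[[20,0,0],[0,0,0],0.6],[[0,0,0],[0,0,0],0.6],[[0,0,0],[0,0,0],0.6]]'
python3 - <<'E'
from h import *
s,M=pose();p,d=read_camera("wrist");cv2.imwrite("pics/w3.png",p[:,:,::-1])
for r in rects(p,"green",500):
    b=cv2.boxPoints(r);w=onz("wrist",r[0],.024,s);print(np.round(r[0]),np.round(r[1]),w.round(4),"dtool",(M.T@(w-s["ee_pos"])*1000).round(1),[onz("wrist",q,.024,s)[:2].round(4).tolist() for q in b])
E
```

```text
clock: 8.2
ee_pos: [0.4923, -0.24, 0.1753]
ee_rot: [0.016, 0.707, -0.016, 0.707]
wrist_force: [1.1, -0.1, 0.5]
gripper_width: 0.0515
t 8.2 pos [ 0.4923 -0.24    0.1753] jaw 0.0515 F [ 1.1 -0.1  0.5] 
M [[-0.001, 0.045, 0.999], [0.001, 0.999, -0.045], [-1.0, 0.001, -0.001]] q [ 0.58  0.37 -0.21  1.88  0.1   0.9   1.85]
[587. 362.] [43. 79.] [0.6665 0.0642 0.024 ] dtool [151.4 311.6 160.4] [[0.7116, 0.0336], [0.6013, 0.0218], [0.6253, 0.0986], [0.7533, 0.1244]]
[320. 228.] [152.  29.] [ 0.4922 -0.2422  0.024 ] dtool [ 1.513e+02 -2.400e+00  1.000e-01] [[0.4318, -0.2504], [0.4329, -0.2285], [0.5602, -0.233], [0.5591, -0.2578]]
```

View pics/w3.png

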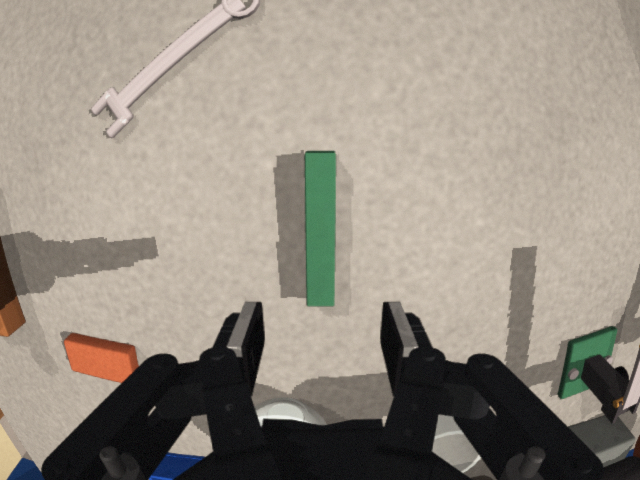

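The stick is centred in the wrist view at (320,228), between the open jaws. The bowl and tumbler are behind the gripper and clear of it.

```bash
python3 -m creep '[[[30,-2,4],[-0.003,0,0],0.6],[[30,0,0],[0,0,0],0.6],[[30,0,0],[0,0,0],0.6],[[20,0,0],[0,0,0],0.6],[[0,0,0],[0,0,0],0.6]]'
python3 d.py .496,-.2422,.015
```

```text
clock: 8.67
ee_pos: [0.504, -0.2369, 0.068]
ee_rot: [0.01, 0.703, -0.01, 0.711]
wrist_force: [-0.7, 0.3, 0.0]
gripper_width: 0.0513
t 8.67 pos [ 0.504  -0.2369  0.068 ] jaw 0.0513 F [-0.7  0.3  0. ] 
M [[0.01, 0.029, 1.0], [-0.001, 1.0, -0.029], [-1.0, -0.0, 0.01]] q [ 0.54  0.54 -0.19  1.92  0.15  0.68  1.81]
dtool [52.9 -5.5 -8.4] zyaw -1.63
```

```bash
python3 -m creep '[[[15,-5,-8],[0.018,0.01,0],0.6],[[13,0,0],[0,0,0],0.6],[[0,0,0],[0,0,0],0.6]]'
python3 d.py .496,-.2422,.015
python3 -m creep '[[[10,0,-2],[0,0.004,0],0.6],[[0,0,0],[0,0,0],0.6]]'
python3 d.py .496,-.2422,.015
```

```text
clock: 8.92
ee_pos: [0.4994, -0.2389, 0.0418]
ee_rot: [0.014, 0.706, -0.014, 0.708]
wrist_force: [0.9, -0.4, 0.1]
gripper_width: 0.0509
t 8.92 pos [ 0.4994 -0.2389  0.0418] jaw 0.0509 F [ 0.9 -0.4  0.1] 
M [[0.003, 0.04, 0.999], [0.0, 0.999, -0.04], [-1.0, 0.001, 0.003]] q [ 0.54  0.58 -0.18  1.93  0.16  0.64  1.79]
dtool [26.8 -3.5 -3.3] zyaw -2.31
clock: 9.08
ee_pos: [0.4994, -0.2383, 0.0332]
ee_rot: [0.013, 0.706, -0.013, 0.708]
wrist_force: [-1.1, -0.4, 0.0]
gripper_width: 0.0514
t 9.08 pos [ 0.4994 -0.2383  0.0332] jaw 0.0514 F [-1.1 -0.4  0. ] 
M [[0.002, 0.038, 0.999], [-0.0, 0.999, -0.038], [-1.0, -0.0, 0.002]] q [ 0.53  0.6  -0.17  1.93  0.17  0.62  1.79]
dtool [18.2 -4.  -3.3] zyaw -2.18
```

```bash
python3 -m creep '[[[9,-5,-5],[0.008,0.002,0],0.6],[[8,-1,-1],[0,0,0],0.6],[[0,0,0],[0,0,0],0.6]]'
python3 d.py .496,-.2422,.015
```

```text
clock: 9.33
ee_pos: [0.4953, -0.2448, 0.0172]
ee_rot: [0.015, 0.705, -0.017, 0.708]
wrist_force: [-0.1, 0.4, -0.5]
gripper_width: 0.0509
t 9.33 pos [ 0.4953 -0.2448  0.0172] jaw 0.0509 F [-0.1  0.4 -0.5] 
M [[0.004, 0.045, 0.999], [-0.002, 0.999, -0.045], [-1.0, -0.002, 0.004]] q [ 0.54  0.62 -0.16  1.94  0.17  0.59  1.79]
dtool [2.2 2.6 0.6] zyaw -2.58
```

```bash
python3 -m creep '[[[1.5,2,0.6],[0.002,0.004,0],0.6],[[0,0,0],[0,0,0],0.45],[[0,0,0],[0,0,0],0.35],[[0,0,0],[0,0,0],0.2],[[0,0,0],[0,0,0],0.1]]' 50; python3 -m creep '[[[0,0,0],[0,0,0],0.1],[[0,0,0],[0,0,0],0.1]]' 50
python3 d.py .496,-.2422,.015
```

```text
clock: 9.75
ee_pos: [0.4961, -0.2431, 0.0158]
ee_rot: [0.016, 0.707, -0.018, 0.707]
wrist_force: [0.3, 0.1, -1.8]
gripper_width: 0.0232
clock: 9.92
ee_pos: [0.4961, -0.2429, 0.0158]
ee_rot: [0.016, 0.707, -0.017, 0.707]
wrist_force: [-0.6, 0.1, -0.9]
gripper_width: 0.0229
t 9.92 pos [ 0.4961 -0.2429  0.0158] jaw 0.0229 F [-0.6  0.1 -0.9] 
M [[-0.0, 0.048, 0.999], [-0.002, 0.999, -0.048], [-1.0, -0.002, -0.0]] q [ 0.53  0.63 -0.16  1.94  0.17  0.59  1.78]
dtool [ 0.8  0.7 -0.1] zyaw -2.74
```

```bash
python3 -m creep '[[[-15,0,0],[0,0,0],0.1],[[-30,0,0],[0,0,0],0.1],[[-35,0,0],[0,0,0],0.1],[[-35,0,0],[0,0,0],0.1],[[-35,0,0],[0,0,0],0.1]]'
python3 -m creep '[[[-35,0,0],[0,0,0],0.1],[[-35,0,0],[0,0,0],0.1],[[-15,0,0],[0,0,0],0.1],[[0,0,0],[0,0,0],0.1]]'
python3 d.py .5535,.2626,.24
```

```text
clock: 10.33
ee_pos: [0.4885, -0.2391, 0.1609]
ee_rot: [0.019, 0.714, -0.014, 0.7]
wrist_force: [0.6, -0.3, -2.8]
gripper_width: 0.0229
clock: 10.67
ee_pos: [0.4924, -0.2406, 0.2576]
ee_rot: [0.018, 0.711, -0.015, 0.703]
wrist_force: [1.9, -0.4, -2.3]
gripper_width: 0.0227
t 10.67 pos [ 0.4924 -0.2406  0.2576] jaw 0.0227 F [ 1.9 -0.4 -2.3] 
M [[-0.01, 0.047, 0.999], [0.003, 0.999, -0.047], [-1.0, 0.003, -0.01]] q [ 0.59  0.29 -0.22  1.79  0.07  1.08  1.87]
dtool [ 18.7 505.4  37.7] zyaw -2.68
```

```bash
python3 -m creep '[[[0,18,1],[0,-0.01,0],0.1],[[0,30,2],[0,0,0],0.1],[[0,33,3],[0,0,0],0.1],[[0,33,3],[0,0,0],0.1],[[0,33,3],[0,0,0],0.1]]'
python3 -m creep '[[[0,33,3],[0,0,0],0.1],[[0,33,3],[0,0,0],0.1],[[0,33,3],[0,0,0],0.1],[[0,33,3],[0,0,0],0.1],[[0,33,3],[0,0,0],0.1]]'
python3 d.py .5535,.2626,.24
```

```text
clock: 11.08
ee_pos: [0.5085, -0.1011, 0.2535]
ee_rot: [0.022, 0.708, -0.024, 0.706]
wrist_force: [0.8, 0.0, -2.2]
gripper_width: 0.023
clock: 11.5
ee_pos: [0.5292, 0.0695, 0.2442]
ee_rot: [0.023, 0.712, -0.025, 0.702]
wrist_force: [0.7, -0.3, -1.8]
gripper_width: 0.0228
t 11.5 pos [0.5292 0.0695 0.2442] jaw 0.0228 F [ 0.7 -0.3 -1.8] 
M [[-0.014, 0.068, 0.998], [-0.003, 0.998, -0.068], [-1.0, -0.004, -0.014]] q [ 0.15  0.29 -0.4   1.83  0.13  1.06  1.21]
dtool [  3.3 194.4  11.2] zyaw -3.9
```

```bash
python3 -m creep '[[[0,33,2],[0.01,-0.005,0],0.1],[[0,33,2],[0.01,0,0],0.1],[[0,33,2],[0.01,0,0],0.1],[[0,33,2],[0.015,0,0],0.1],[[0,25,2],[0.015,0,0],0.1]]'
python3 -m creep '[[[0,12,0],[0,0,0],0.1],[[0,0,0],[0,0,0],0.1]]'
python3 d.py .5535,.2626,.2
```

```text
clock: 11.92
ee_pos: [0.5475, 0.2333, 0.2334]
ee_rot: [0.043, 0.713, -0.047, 0.698]
wrist_force: [0.5, -0.3, -1.6]
gripper_width: 0.0229
clock: 12.08
ee_pos: [0.546, 0.253, 0.2295]
ee_rot: [0.041, 0.715, -0.043, 0.696]
wrist_force: [-0.2, 1.1, -1.6]
gripper_width: 0.0229
t 12.08 pos [0.546  0.253  0.2295] jaw 0.0229 F [-0.2  1.1 -1.6] 
M [[-0.027, 0.119, 0.993], [-0.002, 0.993, -0.119], [-1.0, -0.005, -0.026]] q [-0.14  0.44 -0.44  1.67  0.19  1.1   0.82]
dtool [29.2 10.6  7.1] zyaw -6.83
```

```bash
python3 -m creep '[[[25,10,7],[0.013,-0.025,0.002],0.1],[[25,0,0],[0,0,0],0.1],[[0,0,0],[0,0,0],0.1]]'
python3 d.py .5535,.2626,.16
python3 -m creep '[[[12,0,0],[0,0,0],0.1],[[0,0,0],[0,0,0],0.1],[[0,0,0],[0,0,0],0.1]]'
python3 - <<'E'
from h import *
s,M=pose();p,d=read_camera("wrist");cv2.imwrite("pics/w4.png",p[:,:,::-1])
w=np.array([.5535,.2626,.1158]);print("dtool",(M.T@(w-s["ee_pos"])*1000).round(1),"zyaw",np.degrees(np.arctan2(M[1,2],M[0,2])))
E
```

```text
clock: 12.33
ee_pos: [0.5529, 0.2596, 0.1755]
ee_rot: [0.044, 0.706, -0.049, 0.705]
wrist_force: [-0.4, -1.6, -2.8]
gripper_width: 0.0231
t 12.33 pos [0.5529 0.2596 0.1755] jaw 0.0231 F [-0.4 -1.6 -2.8] 
M [[-0.003, 0.131, 0.991], [-0.006, 0.991, -0.131], [-1.0, -0.006, -0.002]] q [-0.17  0.5  -0.42  1.71  0.24  0.98  0.76]
dtool [15.5  3.2  0.2] zyaw -7.52
clock: 12.58
ee_pos: [0.5525, 0.2547, 0.1616]
ee_rot: [0.044, 0.707, -0.051, 0.704]
wrist_force: [-0.1, -0.7, -0.6]
gripper_width: 0.0227
t 12.58 pos [0.5525 0.2547 0.1616] jaw 0.0227 F [-0.1 -0.7 -0.6] 
M [[-0.006, 0.134, 0.991], [-0.01, 0.991, -0.134], [-1.0, -0.01, -0.005]] q [-0.17  0.52 -0.41  1.72  0.25  0.96  0.76]
dtool [45.7  8.4  0.2] zyaw -7.704258692270298
```

View pics/w4.png

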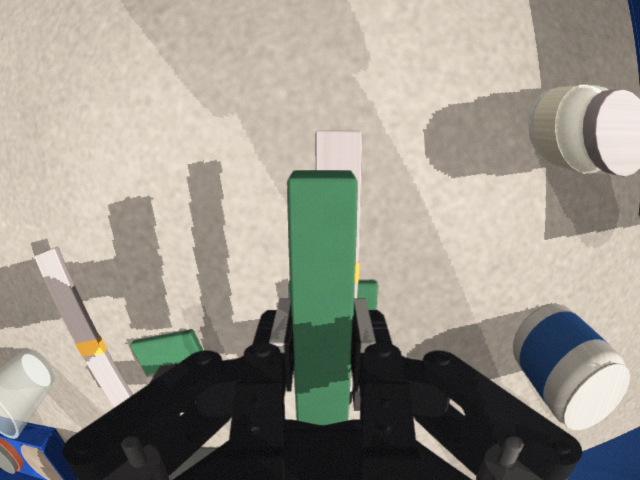

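The stick is level in the jaws and parallel to the arm, but about 8 mm to one side of it (stick end around (322,174), arm end around (339,132)). I'll measure that before correcting.

Run:
```python
from h import *
s=get_state();M=R.from_quat(s["ee_rot"]).as_matrix()
s["ee_pos"]=np.array([.5525,.2547,.1616])
t=lambda w:(M.T@(w-s["ee_pos"])*1000).round(1)
p=cv2.imread("pics/w4.png");hsv=cv2.cvtColor(p,cv2.COLOR_BGR2HSV);m=cv2.inRange(hsv,(55,80,30),(85,255,255))
for v in(185,200,220,240,260,290):
    c=np.where(m[v,270:365])[0]+270;print("stick",v,c[0],c[-1],t(onz("wrist",(c[0],v),.1698,s)),t(onz("wrist",(c[-1],v),.1698,s)))
for uv in((317,132),(361,132),(316,165),(361,165)):print("arm",t(onz("wrist",uv,.1,s)))
print("stick end",t(onz("wrist",(322,180),.1698,s)))
```

```text
stick 185 288 356 [ -7.8 -11.8 -61. ] [ -8.   11.1 -61. ]
stick 200 288 355 [ -7.8 -11.9 -55.8] [ -8.   10.8 -55.9]
stick 220 289 355 [ -7.8 -11.7 -48.8] [ -8.1  11.  -48.9]
stick 240 290 354 [ -7.9 -11.5 -41.6] [ -8.1  10.8 -41.7]
stick 260 290 354 [ -7.9 -11.7 -34.1] [ -8.1  11.1 -34.2]
stick 290 289 364 [ -8.  -12.5 -22.3] [ -8.3  15.1 -22.4]
arm [ 62.   -2.9 -77.1]
arm [ 61.8  19.6 -77.3]
arm [ 61.9  -3.5 -59.9]
arm [ 61.7  19.9 -60. ]
stick end [ -7.9  -0.3 -62.6]
```

```bash
python3 -m creep '[[[8,9,0],[0,-0.005,0.01],0.1],[[8,0,0],[0,0,0],0.1],[[8,0,0],[0,0,0],0.1],[[0,0,0],[0,0,0],0.1]]'
python3 d.py .5535,.2628,.1158
```

```text
clock: 12.97
ee_pos: [0.5562, 0.2634, 0.1386]
ee_rot: [0.049, 0.703, -0.048, 0.708]
wrist_force: [-0.5, -0.3, -1.8]
gripper_width: 0.0233
t 12.97 pos [0.5562 0.2634 0.1386] jaw 0.0233 F [-0.5 -0.3 -1.8] 
M [[0.006, 0.137, 0.991], [0.002, 0.991, -0.137], [-1.0, 0.003, 0.006]] q [-0.19  0.55 -0.4   1.73  0.27  0.91  0.73]
dtool [22.8 -1.1 -2.7] zyaw -7.87
```

```bash
python3 -m creep '[[[6,-1,-3],[-0.004,0.006,-0.003],0.1],[[6,0,0],[0,0,0],0.1],[[0,0,0],[0,0,0],0.1]]'
python3 d.py .5535,.2628,.1158
python3 -m creep '[[[4,0,-1],[0,0,0],0.1],[[0,0,0],[0,0,0],0.1]]'
python3 d.py .5535,.2628,.1158
```

```text
clock: 13.22
ee_pos: [0.5528, 0.263, 0.1253]
ee_rot: [0.047, 0.706, -0.047, 0.705]
wrist_force: [0.3, 0.1, -1.8]
gripper_width: 0.023
t 13.22 pos [0.5528 0.263  0.1253] jaw 0.023 F [ 0.3  0.1 -1.8] 
M [[-0.001, 0.132, 0.991], [-0.0, 0.991, -0.132], [-1.0, -0.0, -0.001]] q [-0.19  0.57 -0.4   1.74  0.27  0.89  0.73]
dtool [ 9.5 -0.1  0.7] zyaw -7.59
clock: 13.38
ee_pos: [0.5514, 0.2631, 0.1205]
ee_rot: [0.046, 0.706, -0.047, 0.705]
wrist_force: [-0.4, 0.3, -2.2]
gripper_width: 0.0228
t 13.38 pos [0.5514 0.2631 0.1205] jaw 0.0228 F [-0.4  0.3 -2.2] 
M [[-0.002, 0.132, 0.991], [-0.001, 0.991, -0.132], [-1.0, -0.001, -0.002]] q [-0.19  0.57 -0.4   1.75  0.28  0.88  0.73]
dtool [ 4.7 -0.   2.1] zyaw -7.58
```

Clearance is about 4 mm. One more look to check alignment before setting down.

```bash
python3 -m creep '[[[1.5,0,2],[0,0,0],0.1],[[0,0,0],[0,0,0],0.1]]'
python3 d.py .5535,.2628,.1158
python3 - <<'E'
from h import *
s=get_state();p,d=read_camera("wrist");cv2.imwrite("pics/w5.png",p[100:400,200:500,::-1])
E
```

```text
clock: 13.55
ee_pos: [0.5535, 0.2629, 0.1188]
ee_rot: [0.046, 0.706, -0.047, 0.705]
wrist_force: [0.3, 0.5, -1.8]
gripper_width: 0.0235
t 13.55 pos [0.5535 0.2629 0.1188] jaw 0.0235 F [ 0.3  0.5 -1.8] 
M [[-0.001, 0.132, 0.991], [-0.001, 0.991, -0.132], [-1.0, -0.001, -0.001]] q [-0.19  0.58 -0.4   1.74  0.28  0.88  0.73]
dtool [ 3.  -0.1 -0. ] zyaw -7.56
```

View pics/w5.png

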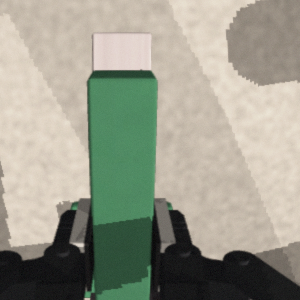

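Stick and arm centre lines coincide in the crop (u about 122 for both), and the arm's end stands out past the stick as expected. Lowering gently.

```bash
python3 -m creep '[[[1.5,0,0],[0,0,0],0.1],[[0.5,0,0],[0,0,0],0.1]]';python3 d.py .5535,.2628,.1158; python3 -m creep '[[[1.2,0,0],[0,0,0],0.1],[[0.5,0,0],[0,0,0],0.1]]'
python3 d.py .5535,.2628,.1158
```

```text
clock: 13.77
ee_pos: [0.554, 0.2633, 0.1175]
ee_rot: [0.047, 0.706, -0.047, 0.705]
wrist_force: [1.0, 0.6, -1.5]
gripper_width: 0.0228
t 13.77 pos [0.554  0.2633 0.1175] jaw 0.0228 F [ 1.   0.6 -1.5] 
M [[-0.0, 0.132, 0.991], [0.0, 0.991, -0.132], [-1.0, -0.0, -0.0]] q [-0.19  0.58 -0.4   1.74  0.28  0.87  0.73]
dtool [ 1.7 -0.6 -0.4] zyaw -7.57
clock: 13.93
ee_pos: [0.5542, 0.2634, 0.1159]
ee_rot: [0.047, 0.705, -0.047, 0.706]
wrist_force: [0.9, 0.1, -1.7]
gripper_width: 0.0227
t 13.93 pos [0.5542 0.2634 0.1159] jaw 0.0227 F [ 0.9  0.1 -1.7] 
M [[0.0, 0.132, 0.991], [0.0, 0.991, -0.132], [-1.0, 0.0, 0.0]] q [-0.19  0.58 -0.4   1.75  0.28  0.87  0.73]
dtool [ 0.1 -0.7 -0.6] zyaw -7.58
```

```bash
python3 -m creep '[[[1,-0.5,-0.5],[0,0,0],0.1],[[0.5,0,0],[0,0,0],0.1]]';python3 d.py .5535,.2628,.1158
```

```text
clock: 14.1
ee_pos: [0.5541, 0.2634, 0.1151]
ee_rot: [0.047, 0.705, -0.046, 0.706]
wrist_force: [-2.7, -0.3, 3.1]
gripper_width: 0.0226
t 14.1 pos [0.5541 0.2634 0.1151] jaw 0.0226 F [-2.7 -0.3  3.1] 
M [[0.001, 0.132, 0.991], [0.001, 0.991, -0.132], [-1.0, 0.001, 0.001]] q [-0.19  0.58 -0.39  1.75  0.28  0.87  0.73]
dtool [-0.7 -0.6 -0.5] zyaw -7.57
```

```bash
python3 -m creep '[[[0.3,0,0],[0,0,0],0.1],[[0,0,0],[0,0,0],0.3],[[0,0,0],[0,0,0],0.35],[[0,0,0],[0,0,0],0.45],[[0,0,0],[0,0,0],0.55]]';python3 -m creep '[[[0,0,0],[0,0,0],0.6]]'; python3 d.py .5535,.2628,.1158
```

```text
clock: 14.52
ee_pos: [0.5548, 0.2637, 0.1157]
ee_rot: [0.047, 0.704, -0.046, 0.707]
wrist_force: [0.1, -0.3, -0.4]
gripper_width: 0.0466
clock: 14.6
ee_pos: [0.5549, 0.2637, 0.1157]
ee_rot: [0.047, 0.704, -0.046, 0.707]
wrist_force: [0.3, 0.3, 0.3]
gripper_width: 0.0512
t 14.6 pos [0.5549 0.2637 0.1157] jaw 0.0512 F [0.3 0.3 0.3] 
M [[0.003, 0.132, 0.991], [0.002, 0.991, -0.132], [-1.0, 0.002, 0.003]] q [-0.19  0.58 -0.39  1.75  0.28  0.87  0.73]
dtool [-0.1 -1.1 -1.2] zyaw -7.57
```

```bash
python3 -m creep '[[[-8,-1,0],[0,0,0],0.6],[[-20,0,0],[0,0,0],0.6],[[-35,0,0],[0,0,0],0.6],[[-35,0,0],[0,0,0],0.6],[[-20,0,0],[0,0,0],0.6]]';python3 -m creep '[[[0,0,0],[0,0,0],0.6],[[0,0,0],[0,0,0],0.6],[[0,0,0],[0,0,0],0.6]]'
python3 - <<'E'
from h import *
s,M=pose();p,d=read_camera("wrist");cv2.imwrite("pics/w6.png",p[:,:,::-1])
for r in rects(p,"green",1500):
    b=cv2.boxPoints(r);w=onz("wrist",r[0],.1235,s);c=[onz("wrist",q,.1235,s)[:2].round(4) for q in b];print(np.round(r[0]),np.round(r[1]),w.round(4),np.mean(c,0),[x.tolist() for x in c])
E
```

```text
clock: 15.02
ee_pos: [0.5501, 0.2602, 0.2326]
ee_rot: [0.045, 0.709, -0.048, 0.702]
wrist_force: [0.8, 0.7, -0.3]
gripper_width: 0.0512
clock: 15.27
ee_pos: [0.5532, 0.2618, 0.2403]
ee_rot: [0.047, 0.705, -0.046, 0.706]
wrist_force: [-0.8, -0.8, -0.1]
gripper_width: 0.0514
t 15.27 pos [0.5532 0.2618 0.2403] jaw 0.0514 F [-0.8 -0.8 -0.1] 
M [[0.001, 0.131, 0.991], [0.001, 0.991, -0.131], [-1.0, 0.001, 0.001]] q [-0.15  0.44 -0.44  1.65  0.2   1.1   0.79]
[187. 325.] [54. 61.] [0.6101 0.1433 0.1235] [0.61145 0.1417 ] [[0.5901, 0.116], [0.5825, 0.1716], [0.6307, 0.1696], [0.6425, 0.1096]]
[322. 237.] [172.  70.] [0.55   0.262  0.1235] [0.554775 0.26135 ] [[0.4875, 0.2468], [0.4935, 0.2929], [0.6226, 0.2797], [0.6155, 0.226]]
```

View pics/w6.png

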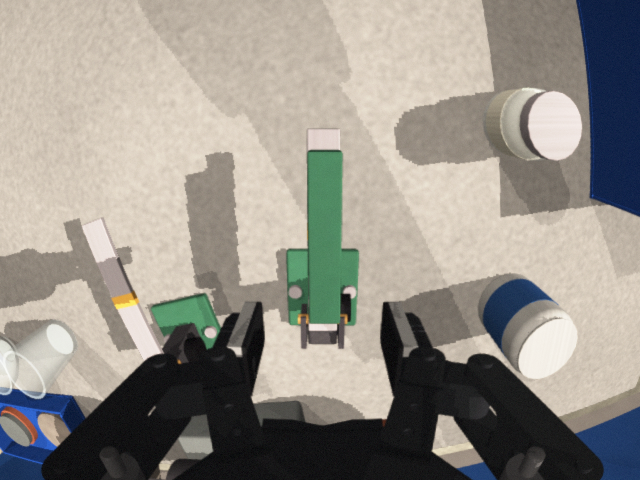

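The stick lies on the left arm, lengthwise, from about (325,151) to (324,325), with the arm's end at (323,128). A last numeric check, with the top camera checking the glasses.

Run:
```python
from h import *
s,M=pose()
a=onz("wrist",(325,151.5),.1235,s);b=onz("wrist",(324,325),.1235,s);f=onz("wrist",(323,128),.1,s)
u=M[:,2];w=np.array([.5535,.2626,0])
print("len",np.linalg.norm(b-a),"centre",(a+b)/2,"err along,across",((a+b)/2-w)@M[:,2],((a+b)/2-w)@M[:,1],"yaw",np.degrees(np.arctan2(*(b-a)[[1,0]])),"arm end to mark",(w-f)@u)
p,d=read_camera("top");q=cv2.imread("pics/top0.png")[:,:,::-1]
for n,(x0,y0,x1,y1) in{"tumbler":(378,176,424,228),"bowl":(448,166,512,226)}.items():
    print(n,"mean abs diff",np.abs(p[y0:y1,x0:x1].astype(int)-q[y0:y1,x0:x1]).mean().round(2))
```

```text
t 15.32 pos [0.5529 0.2616 0.2398] jaw 0.0514 F [ 0.4 -0.1  0.4] 
M [[0.0, 0.131, 0.991], [0.0, 0.991, -0.131], [-1.0, 0.0, -0.0]] q [-0.15  0.44 -0.44  1.65  0.2   1.1   0.79]
len 0.13041088505807333 centre [0.55547749 0.2627447  0.1235    ] err along,across 0.0019363564476071844 0.00045791268799758115 yaw -7.698073974764712 arm end to mark 0.07865356039501731
tumbler mean abs diff 7.48
bowl mean abs diff 7.51
```

Run:
```python
from h import *
p,d=read_camera("top");q=cv2.imread("pics/top0.png")[:,:,::-1]
g=lambda i:cv2.cvtColor(np.ascontiguousarray(i),cv2.COLOR_RGB2GRAY).astype(np.float32)
for x0,y0,x1,y1 in((374,170,428,232),(444,160,516,230),(560,350,620,420)):
    print(cv2.phaseCorrelate(g(q[y0:y1,x0:x1]),g(p[y0:y1,x0:x1])),np.abs(p[y0:y1,x0:x1].astype(int)-q[y0:y1,x0:x1]).mean().round(2))
hand_in()
```

```text
((0.026822129840464726, -0.06416540859558495), 0.949858614967929) 7.48
((-0.0065570578638585175, -0.012930267476910728), 0.9509752720226476) 7.36
((0.09302099822870247, -0.030431797115866743), 0.9698383202155431) 7.63
the job is handed in; nothing more can be done
```

The stick is lying flat and lengthwise on the left arm, which is the firm one, and the job is handed in at about 15 s of robot time.

- **Pressing:** I pressed the left mark first. It gave about 2 to 2.5 mm at 7 to 8 N. For about 0.3 s I overshot to roughly 12 N there before easing back to 7 N. The right mark then gave about 12 mm at 8 N, so the right arm is the slack one. That press sat about 3 mm off the mark's centre, along the arm.
- **Placing:** I set the stick down with about 5 N of contact, let go and lifted clear.
- **Last checks:** The stick is about 2 mm from the mark lengthwise and 0.5 mm across, and lines up with the arm to about 0.1°. The top camera shows both glasses unmoved: the image shift is under 0.1 pixel. The gripper is 12 cm above the stick and touches nothing. None of these checks failed or disagreed.

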